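# Change over the dye bottles under the light bar

### The job

Change over the dye station: press the push-pull caps of the two broad leaning bottles fully shut, and only after that pull the cap of the slim leaning bottle out all the way to its stop. Also put the stubby dauber away: press its cap fully shut while it still stands on the table, then set it down gently (do not drop it), upright, in the empty bay of the white tray. Do not bump the light bar, and leave the tall bottle and the can on either side of the dauber standing where they are.

Things in the scene. Friction and masses are not known exactly. Their poses are not given: they have to be found in the camera images.
- broad_a_top (a point): Centre of the flat top of the push-pull cap (ribbed cylinder 32 mm in diameter, 32 mm tall) of one of two identical broad bottles (64 mm in diameter, 125 mm long, then an 18 mm conical shoulder), fixed in a black holder. Moves with the cap. z axis: out along the bottle, which leans 35 degrees from vertical; about 182 mm above the table when shut.
- broad_a_cap (a joint): How far the push-pull cap of that broad bottle is pulled out along the bottle's axis, m: 0 shut (on the shoulder), 0.024 fully out at its stop. A stiff catch holds it wherever it is left; moving it takes about 9 N. It cannot come off.
- broad_b_top (a point): Centre of the flat top of the push-pull cap (ribbed cylinder 32 mm in diameter, 32 mm tall) of the other broad bottle. Moves with the cap. z axis: out along the bottle, which leans 35 degrees from vertical; about 182 mm above the table when shut.
- broad_b_cap (a joint): How far the push-pull cap of the other broad bottle is pulled out along the bottle's axis, m: 0 shut (on the shoulder), 0.024 fully out at its stop. A stiff catch holds it wherever it is left; moving it takes about 9 N. It cannot come off.
- slim_top (a point): Centre of the flat top of the push-pull cap (ribbed cylinder 32 mm in diameter, 32 mm tall) of the slim bottle (44 mm in diameter, 145 mm long, then an 18 mm shoulder narrowing to 36 mm), fixed in a black holder. Moves with the cap. z axis: out along the bottle, which leans 35 degrees from vertical; about 196 mm above the table when shut.
- slim_cap (a joint): How far the push-pull cap of the slim bottle is pulled out along the bottle's axis, m: 0 shut (on the shoulder), 0.024 fully out at its stop. A stiff catch holds it wherever it is left; moving it takes about 9 N. It cannot come off.
- lamp: Fixed light bar over the three leaning bottles, which stand 120 mm apart in any order along its y, their feet at its x = 0 and caps at x about -105 mm. Aluminium bar 32 mm deep (x), 500 mm long (y), 298 to 326 mm above the table, centred 79 mm to -x of this origin, on two 16 mm posts at y = +-235 mm. Origin on the table, z up.
- dauber: Loose stubby dye dauber standing on the table: white round bottle 52 mm in diameter, 85 mm to the shoulder, 100 mm to the shoulder's top (36 mm in diameter), then its push-pull cap. Origin at the centre of its underside, z up. About 0.22 kg.
- dauber_top (a point): Centre of the flat top of the dauber's cap (ribbed cylinder 32 mm in diameter, 30 mm tall), z axis up along the dauber. 132 mm above the dauber's underside when shut.
- dauber_cap (a joint): How far the push-pull cap of the dauber is pulled out along the bottle's axis, m: 0 shut (on the shoulder), 0.024 fully out at its stop. A stiff catch holds it wherever it is left; moving it takes about 9 N. It cannot come off. The shut dauber can be lifted by its cap.
- flank_bottle: Bystander: loose closed bottle 48 mm in diameter, 155 mm tall, standing close beside the dauber (80 to 90 mm between axes). Origin at the centre of its underside.
- flank_can: Bystander: loose can 48 mm in diameter, 150 mm tall, standing close beside the dauber on its other side (80 to 90 mm). Origin at the centre of its underside.
- tray: Fixed white open tray, 140 (x) by 250 (y) by 45 mm high, walls 5 mm, floor 5 mm thick, split by a 5 mm wall across the middle into two bays of 130 by 117 mm, side by side along its y. Two fat markers lie in the bay on its +y side. Origin at the centre of its underside.
- tray_bay (a point): Centre of the floor of the tray's empty bay (its -y side), 5 mm above the table; axes as the tray's.
Things that resemble listed ones, but are neither listed nor needed, are in the scene too. Leave any purple look-alike of the dauber alone.

How it is judged:
By the outcome, as a careful person would: the job done as asked, in the order asked, and still so for the second after the job is handed in, with the robot touching nothing.
It also fails if it takes over 66 s, if anything falls off the work surface, if the arm or the gripper's body presses on something with over 40 N, if the wrist force passes 120 N, or if a joint passes its speed limit or range.

### The arm

A 6-joint arm with a two-finger parallel gripper is mounted at the origin on the work surface. World frame = base frame: x ahead of the robot, y to its left, z up, the work surface at z = 0. Lengths are in m, angles in rad, forces in N, time in s.
With the tool pointing down it reaches from about 0.35 to 0.85 m from the base axis. Payload 8.1 kg.
Tool frame: the origin (TCP) lies midway between the tips of the shut fingers; the grasp point (between the pads) lies 19 mm behind it; z points along the fingers, y is the line along which they close (so a half turn about z gives the same grasp; the last joint's range is limited). The gripper opens to 85 mm and grips with 20 to 120 N. Pads are 22 mm wide; open, the fingers measure 114 mm over their backs; the gripper's body (76 mm by 85 mm) begins 54 mm behind the grasp point. The pads swing forward as they close: fully open they stand 13 mm farther back than shut.
Start: joints at [-1.252, 0.13, 1.488, -0, 1.523, -0.085], TCP at [0.236, -0.552, 0.231] pointing down, gripper open.
Joint ranges: [-2.96, 2.96], [-0.89, 2.26], [0.02, 2.5], [-1.34, 4.48], [0, 2.73], [-2.66, 2.66]. Speed limits (rad/s): [2.39, 2.39, 2.79, 3.14, 3.14, 3.14].

### API

Orientations are given as [roll, pitch, yaw] about the fixed x, y, z axes, in that order (R = Rz(yaw) Ry(pitch) Rx(roll)).
In Python, from plant import ctrl gives the robot as it stands.
- The arm moves only by the tool apply_moves, never from a script. Its argument "plan" is a list of rows, each a list of 6 numbers: the shift along the tool's x, y, z in m, then the turn, a rotation vector about the tool's x, y, z in degrees. In form: [[tx, ty, tz, rx, ry, rz], ...]. A call has 1 to 12 rows; each row is the pose to reach, as a shift and turn from the pose commanded when the call began, along the tool's axes at that moment; what a row does not reach only later rows make up. A row lasts 1/8 s, in which the tool goes at most 62.5 mm and 10.7 degrees, less where a joint would pass 70% of its speed; a pose out of reach is approached as far as the arm can. A call with a gripper value outside its range is refused whole. "jaw" is the finger opening in m, from 0 to 0.0854, set as the call begins (left out, the last holds). The fingers move at their own pace and stop on an object; "squeeze" is the grip in N (left out, the last holds). Time passes only in rows, so rows that repeat a pose let the fingers close. It gives the time, the measured TCP pose, the force, the opening and the grip force at its end, in the units of the state.
- ctrl.sense(): the state, without advancing time (a new reading comes with each control period).
- ctrl.snapshot(name): name is "scene" or "top" or "wrist"; returns the picture (384x512x3 uint8, red, green, blue); there is no depth.
- ctrl.camera_params(name): a dict with "vfov" (degrees; the focal length in pixels is half the picture's height over the tangent of half this angle, whatever the lens; pixels are square), "cx", "cy" (the principal point, pixels), "rvec" (rotation vector, rad) and "tvec" (3), from world to camera coordinates, as OpenCV has them; the wrist camera has in their place "mount" (4x4, takes a point from camera to tool coordinates, whose origin is the TCP and whose axes are the flange's). Camera axes: x right, y down, z forward; pixel columns grow to the right and rows downward; lengths in m; the calibration is good to about 2 mm. A picture is of the moment at which its call begins: read the wrist's pose just before it. camera_params takes no time and is no camera call.
- ctrl.hand_in(): hands the job in; it is judged then, once.
Trained networks look in the newest picture that a camera, given by its name, has taken for a name from the list of things; names that differ only in an ending like _2 or _b are one class to them, and where a whole thing is asked for, a point or a joint stands for the part that bears it (a point fixed in the world has none). Each returns a list of dicts, best first, with "conf" (0 to 1); they miss things now and then, are a little off and sometimes report something else, mostly with a low value. They report only what shows in the picture. A call takes as long as a camera call. They do not tell look-alikes from the thing itself.
- ctrl.outline_of(camera, target): "mask" (384x512 bool, what is visible of it) and "box" ([left, top, right, bottom] in pixels, round what is visible of it).
- ctrl.landmark_of(camera, target): "at" ([column, row] in pixels: a listed point, or the origin of a listed thing).
The state is a dict: "time": time; "joint_positions": joint angles; "qd": joint speeds; "joint_efforts": joint torques, N m; "position": TCP position; "tool_rot": TCP orientation; "contact_force": force on the tool from outside, world axes, zero at the start; "torque": the same for the moment, N m; "opening": opening from 0.0 (shut) to 1.0 (fully open); "grasp_force": force on a finger pad.
Only numpy, scipy, OpenCV 4.12 (cv2) and the standard library are available. Lean on these libraries where they do the work, as an engineer would, in place of code of your own. Each camera call takes 0.05 s, during which the arm holds its last target. There are 200 camera calls.

## Working session

There is one attempt and no reset: what is moved stays moved. The work goes in short steps, Python scripts to look and compute and a tool call to move; the robot and the scene stay as the last step left them, time stands still between calls to the robot, and variables do not carry over. Pictures are saved under pics/ and viewed, at most 10 in all, crops included, and the job is handed in when it is done.

Besides the shell and the picture viewer there is one more tool, called after "Emit:" as a command line: name --pt "numbers of a row" for each row, then --argument value for the rest. apply_moves: Moves the arm, as the interface text tells. Its arguments: {"type":"object","properties":{"plan":{"type":"array"},"jaw":{"type":"number"},"squeeze":{"type":"number"}},"required":["plan"]}

```bash
ls; mkdir -p pics
python3 - <<'E'
from plant import ctrl
import cv2,numpy as np
s=ctrl.sense();print(s)
ims=[ctrl.snapshot(n) for n in("scene","top")]
for n,i in zip(("scene","top"),ims):
    cv2.imwrite(f"pics/{n}0.png",i[:,:,::-1])
for n in("scene","top","wrist"):print(n,ctrl.camera_params(n))
for n in("scene","top"):
  for t in("broad_a_top","slim_top","dauber_top","dauber","tray_bay","tray","lamp","flank_bottle","flank_can"):
    print(n,t,[(np.round(d["at"],1).tolist(),round(d["conf"],2)) for d in ctrl.landmark_of(n,t)])
print(ctrl.sense()["time"])
E
```

```text
pics
{'time': 0.0, 'joint_positions': array([-1.25239991e+00,  1.31160871e-01,  1.48927089e+00, -2.05639270e-05,
        1.52299998e+00, -8.54370954e-02]), 'qd': array([-0.00044955,  0.00024437, -0.00188717,  0.00059319,  0.00010592,
        0.00058568]), 'joint_efforts': array([ 1.91221457e-04, -5.69405258e+01, -5.00553954e+01, -9.58746853e-06,
        1.50064391e-02,  6.43806220e-05]), 'position': array([ 0.23558941, -0.55121923,  0.23024922]), 'tool_rot': array([-3.13975853e+00, -1.36470957e-04,  4.03834386e-01]), 'contact_force': array([-0.68407904,  0.78113595, -0.72520878]), 'torque': array([ 0.00422124,  0.06318646, -0.00733398]), 'grasp_force': 0.0, 'opening': 1.004142106808963}
scene {'vfov': 55.21057104922254, 'cx': 261.59305308077506, 'cy': 189.19678553159483, 'rvec': array([ 2.50731436, -0.28166789,  0.09323071]), 'tvec': array([-0.50606283,  0.26394953,  0.87609774])}
top {'vfov': 52.204433112234284, 'cx': 262.2354967577078, 'cy': 190.4540543815363, 'rvec': array([ 2.129218  , -2.14274215,  0.17837071]), 'tvec': array([0.1028412 , 0.55868192, 0.96470191])}
wrist {'vfov':
[... 670 characters left out ...]
ay [([228.4, 174.8], 0.92), ([222.6, 161.5], 0.68)]
scene tray [([224.6, 161.5], 0.74)]
scene lamp []
scene flank_bottle [([317.6, 291.5], 0.61), ([229.0, 287.1], 0.6)]
scene flank_can [([244.6, 229.6], 0.94)]
top broad_a_top [([298.4, 231.1], 0.6), ([276.4, 150.7], 0.58)]
top slim_top [([388.0, 171.7], 0.59), ([176.9, 226.0], 0.22), ([320.5, 247.0], 0.16)]
top dauber_top [([302.3, 229.0], 0.57), ([297.5, 275.2], 0.55)]
top dauber [([298.3, 232.9], 0.89), ([290.1, 272.3], 0.89)]
top tray_bay [([199.8, 221.8], 0.81)]
top tray [([301.2, 227.2], 0.65), ([175.1, 224.8], 0.58)]
top lamp []
top flank_bottle [([320.2, 247.0], 0.76)]
top flank_can [([266.8, 220.3], 0.65), ([389.9, 168.0], 0.18)]
1.0
```

View pics/scene0.png

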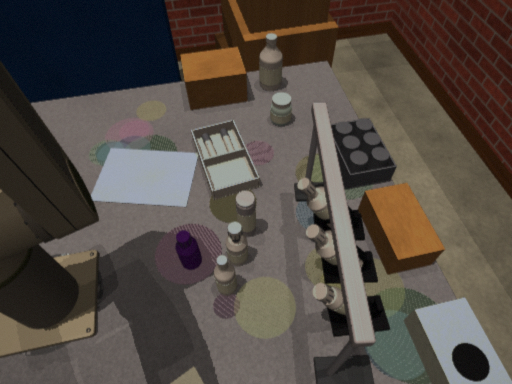

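View pics/top0.png

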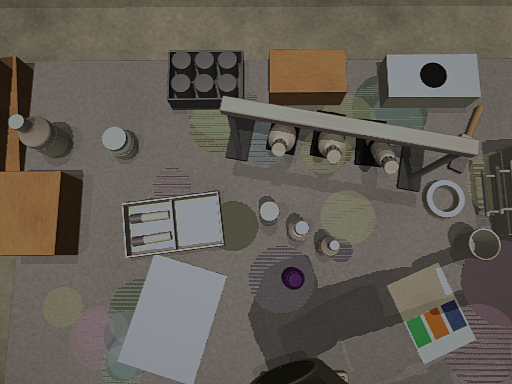

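The scene view shows the leaning caps at (306,185), (314,232) and (321,291). The dauber is the middle one of the trio at (235,232), with the can at (245,200), the tall bottle at (224,265) and the purple look-alike at (187,240). In the top view the empty bay is at (199,220) and the markers are at (150,228). Next I'll look at a close crop and triangulate.

```bash
cat > h.py <<'E'
import numpy as np,cv2
from plant import ctrl
from scipy.spatial.transform import Rotation as R
def K(p): f=192/np.tan(np.radians(p["vfov"]/2)); return f,p["cx"],p["cy"]
def pose(n,s=None):
    p=ctrl.camera_params(n)
    if n=="wrist":
        T=np.eye(4);T[:3,:3]=R.from_euler("xyz",s["tool_rot"]).as_matrix();T[:3,3]=s["position"]
        return p,T@p["mount"]
    M=np.eye(4);M[:3,:3]=cv2.Rodrigues(p["rvec"])[0];M[:3,3]=p["tvec"]
    return p,np.linalg.inv(M)
def ray(n,uv,s=None):
    p,T=pose(n,s);f,cx,cy=K(p);d=T[:3,:3]@np.array([(uv[0]-cx)/f,(uv[1]-cy)/f,1]);return T[:3,3],d/np.linalg.norm(d)
def atz(n,uv,z,s=None):
    o,d=ray(n,uv,s);return o+d*(z-o[2])/d[2]
def tri(*rs):
    A=sum(np.eye(3)-np.outer(d,d) for o,d in rs);b=sum((np.eye(3)-np.outer(d,d))@o for o,d in rs)
    x=np.linalg.solve(A,b);return x,[np.linalg.norm(np.cross(x-o,d)) for o,d in rs]
def proj(n,X,s=None):
    p,T=pose(n,s);f,cx,cy=K(p);c=np.linalg.inv(T)@np.append(X,1);return np.array([cx+f*c[0]/c[2],cy+f*c[1]/c[2]])
E
python3 - <<'E'
from h import *
np.set_printoptions(precision=4,suppress=True)
a=cv2.imread("pics/scene0.png")[150:330,170:380];b=cv2.imread("pics/top0.png")[90:290,225:425]
a=cv2.resize(a,(400,343),interpolation=2);b=cv2.resize(b,(400,400),interpolation=2)
c=np.zeros((400,800,3),np.uint8);c[:343,:400]=a;c[:,400:]=b;c=cv2.convertScaleAbs(c,alpha=1.6);cv2.imwrite("pics/crop.png",c)
for nm,u,v in[("A",(304.6,181.3),(276.4,150.7)),("mid",(312,232),(333,157)),("slim",(318.6,293),(389,170)),("dauber",(236,226.1),(302.3,229))]:
  print(nm,tri(ray("scene",u),ray("top",v)))
print("bay",atz("top",(199.8,221.8),.005),atz("scene",(228.4,174.8),.005))
for c in [(121.5,207),(219,192),(223,246),(127,257)]:print("traycorner",atz("top",c,.045))
E
```

```text
A (array([0.6294, 0.0671, 0.196 ]), [np.float64(0.0052118939590355936), np.float64(0.005211893959035388)])
mid (array([ 0.6117, -0.0593,  0.191 ]), [np.float64(0.0015394956922209488), np.float64(0.0015394956922205444)])
slim (array([ 0.5842, -0.185 ,  0.1851]), [np.float64(0.0032886891999172043), np.float64(0.0032886891999172013)])
dauber (array([0.4575, 0.0097, 0.1561]), [np.float64(0.005263306219886648), np.float64(0.005263306219886674)])
bay [0.483  0.2652 0.005 ] [0.4805 0.2741 0.005 ]
traycorner [0.5188 0.4604 0.045 ]
traycorner [0.5562 0.2109 0.045 ]
traycorner [0.4181 0.1992 0.045 ]
traycorner [0.3923 0.4399 0.045 ]
```

View pics/crop.png

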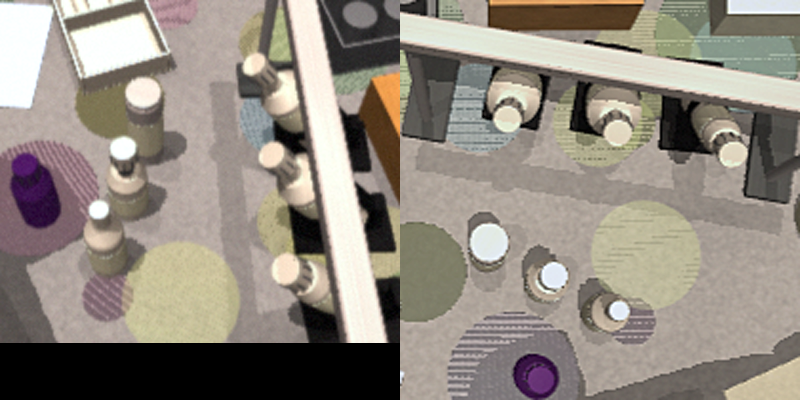

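The crop confirms it. The left and middle leaning bottles (top view (278,148) and (333,155)) are broad, and the right one (390,167) is slim. The standing dauber (300,230) has its cap out, at z≈0.156. Next I'll move to a tilted scouting pose in front of the caps.

```bash
cat >> h.py <<'E'
np.set_printoptions(precision=4,suppress=True)
YL=np.radians(-10.1)
def tilt(yaw=None):
    yaw=YL if yaw is None else yaw
    xl=np.array([np.cos(yaw),np.sin(yaw),0]);z=np.array([0,0,1.]);s,c=np.sin(np.radians(35)),np.cos(np.radians(35))
    tz=s*xl-c*z;tx=-(c*xl+s*z);return np.stack([tx,np.cross(tz,tx),tz],1)
def down(yaw): return R.from_euler("xyz",[np.pi,0,yaw]).as_matrix()
def rel(P,Rm,s=None):
    s=s or ctrl.sense();R0=R.from_euler("xyz",s["tool_rot"]).as_matrix()
    t=R0.T@(np.array(P)-s["position"]);r=np.degrees(R.from_matrix(R0.T@Rm).as_rotvec())
    print("mm",np.round(t*1000,1),"deg",np.round(r,2),"rows>=",np.linalg.norm(t)/.0625,np.linalg.norm(r)/10.7)
E
python3 - <<'E'
from h import *
rel((.527,-.044,.314),tilt())
for c in [(222,98),(222,112),(477,140),(476,154)]: print(atz("top",c,.326 if c[1] in(98,140) else .326))
print("purple",atz("top",(292,278),.13),"can",atz("top",(269,211),.15),"fb",atz("top",(334,245),.155))
E
```

```text
mm [ 467.3 -352.5  -82.7] deg [ -44.43  -13.26 -140.91] rows>= 9.458237098293727 13.863858483439014
[0.6942 0.1764 0.326 ]
[0.6658 0.1761 0.326 ]
[ 0.6072 -0.3082  0.326 ]
[ 0.5799 -0.3037  0.326 ]
purple [0.3428 0.033  0.13  ] can [0.4942 0.0843 0.15  ] fb [ 0.416  -0.0609  0.155 ]
```

Emit:
apply_moves --pt "0.467 -0.352 -0.083 -44.4 -13.3 -140.9" --pt "0.467 -0.352 -0.083 -44.4 -13.3 -140.9" --pt "0.467 -0.352 -0.083 -44.4 -13.3 -140.9" --pt "0.467 -0.352 -0.083 -44.4 -13.3 -140.9" --pt "0.467 -0.352 -0.083 -44.4 -13.3 -140.9" --pt "0.467 -0.352 -0.083 -44.4 -13.3 -140.9" --pt "0.467 -0.352 -0.083 -44.4 -13.3 -140.9" --pt "0.467 -0.352 -0.083 -44.4 -13.3 -140.9" --pt "0.467 -0.352 -0.083 -44.4 -13.3 -140.9" --pt "0.467 -0.352 -0.083 -44.4 -13.3 -140.9" --pt "0.467 -0.352 -0.083 -44.4 -13.3 -140.9" --pt "0.467 -0.352 -0.083 -44.4 -13.3 -140.9" --jaw 0.0

```text
time: 2.5
position: [0.527, -0.0434, 0.3143]
tool_rot: [3.032, 0.563, 2.59]
contact_force: [-0.2, -0.4, 0.3]
opening: -0.001
grasp_force: 0.0
```

Run:
```python
from h import *
rel((.527,-.044,.314),tilt())
s=ctrl.sense();print(s["time"],s["position"],s["joint_positions"])
```

```text
mm [-0.1 -0.5  0.4] deg [ -5.7   -1.71 -18.  ] rows>= 0.010219856464402155 1.7721057155885351
2.5 [ 0.527  -0.0434  0.3143] [-0.0797 -0.6337  2.084  -0.1592  1.1401 -1.1049]
```

Emit:
apply_moves --pt "0 0 0 -5.7 -1.7 -18.0" --pt "0 0 0 -5.7 -1.7 -18.0" --pt "0 0 0 -5.7 -1.7 -18.0"

```text
time: 2.88
position: [0.5265, -0.0453, 0.3144]
tool_rot: [3.138, 0.61, 2.953]
contact_force: [-0.2, -1.0, -0.0]
opening: -0.001
grasp_force: 0.0
```

Run:
```python
from h import *
s=ctrl.sense();print(s["time"],s["position"],s["joint_positions"])
i=ctrl.snapshot("wrist");cv2.imwrite("pics/w1.png",i[:,:,::-1])
for t in("broad_a_top","slim_top"):
    print(t,[(np.round(d["at"],1).tolist(),round(d["conf"],2),atz("wrist",d["at"],.19,s)) for d in ctrl.landmark_of("wrist",t)])
for t in("broad_a_cap","slim_cap"):
    print(t,[(np.round(d["box"],1).tolist(),round(d["conf"],2),d["mask"].sum()) for d in ctrl.outline_of("wrist",t)])
# predicted for nominal model
yl=np.array([-np.sin(YL),np.cos(YL),0]);u=-tilt()[:,2]
for k,z in((1,.182),(0,.182),(-1,.196)):
  P=np.array([.611,-.060,z])+.12*k*yl
  print(k,P,[proj("wrist",P+e*u,s) for e in(0,.012,.024)])
```

```text
2.875 [ 0.5265 -0.0453  0.3144] [-0.1831 -0.707   2.1407  0.0003  1.0974 -1.5663]
broad_a_top [([392.3, 169.7], 0.78, array([0.631 , 0.0637, 0.19  ]))]
slim_top [([395.5, 171.7], 0.73, array([0.6345, 0.0671, 0.19  ])), ([119.9, 176.7], 0.64, array([ 0.5927, -0.189 ,  0.19  ]))]
broad_a_cap [([369.1, 148.8, 412.4, 187.6], 0.56, np.int64(1306))]
slim_cap [([102.1, 152.8, 148.4, 192.9], 0.58, np.int64(1374))]
1 [0.632  0.0581 0.182 ] [array([383.8149, 164.7326]), array([388.6929, 167.7976]), array([393.9647, 171.1102])]
0 [ 0.611 -0.06   0.182] [array([257.1021, 165.8975]), array([257.0636, 168.9994]), array([257.022 , 172.3511])]
-1 [ 0.59   -0.1781  0.196 ] [array([127.5209, 178.4683]), array([122.3331, 182.1525]), array([116.7161, 186.1416])]
```

View pics/w1.png

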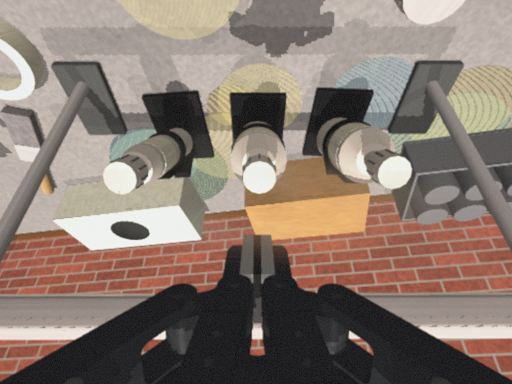

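The wrist view is upside down. The cap tops are at (122,176) slim, (260,174) mid broad and (395,170) left broad. I'll refine their centres by segmentation.

Run:
```python
from h import *
i=cv2.imread("pics/w1.png");g=i.min(2)
s={"position":np.array([.5265,-.0453,.3144]),"tool_rot":np.array([3.138,.61,2.953])}
yl=np.array([-np.sin(YL),np.cos(YL),0]);Rt=tilt();u=-Rt[:,2];px=Rt[:,0]
for k,c,z0 in((1,(395,170),.182),(0,(260,174),.182),(-1,(122,176),.196)):
  x0,y0=c[0]-30,c[1]-30;p=g[y0:y0+60,x0:x0+60];ref=np.median(p[26:34,26:34])
  m=(p>ref*0.9).astype(np.uint8);n,l,st,ce=cv2.connectedComponentsWithStats(m);j=l[30,30]
  cn=max(cv2.findContours((l==j).astype(np.uint8),0,1)[0],key=cv2.contourArea);e=cv2.fitEllipse(cn)
  uv=np.array(e[0])+[x0,y0]
  print(k,ref,st[j],"ellipse",uv,e[1],e[2])
  o,d=ray("wrist",uv,s)
  dep=323*.032/max(e[1]);zax=pose("wrist",s)[1][:3,2];
  print("  by size",o+d*dep/(d@zax))
  for ext in(0,.012,.024):
    z=z0+.819*ext;P=o+d*(z-o[2])/d[2];print("  e",ext,P,"shut-equivalent",P-u*ext)
```

```text
1 235.0 [ 13  17  33  31 788] ellipse [394.2648 171.9194] (28.42487907409668, 33.446876525878906) 52.14049530029297
  by size [0.6403 0.068  0.1855]
  e 0 [0.6447 0.0695 0.182 ] shut-equivalent [0.6447 0.0695 0.182 ]
  e 0.012 [0.6321 0.0652 0.1918] shut-equivalent [0.6389 0.064  0.182 ]
  e 0.024 [0.6195 0.061  0.2017] shut-equivalent [0.6331 0.0586 0.182 ]
0 234.0 [ 13  18  32  31 780] ellipse [259.0225 176.993 ] (30.297609329223633, 30.944822311401367) 83.43563079833984
  by size [ 0.6382 -0.063   0.1731]
  e 0 [ 0.6275 -0.0611  0.182 ] shut-equivalent [ 0.6275 -0.0611  0.182 ]
  e 0.012 [ 0.6157 -0.059   0.1918] shut-equivalent [ 0.6225 -0.0602  0.182 ]
  e 0.024 [ 0.604  -0.0569  0.2017] shut-equivalent [ 0.6175 -0.0594  0.182 ]
-1 228.5 [ 11  16  33  32 798] ellipse [119.1504 177.5743] (28.684898376464844, 33.56099319458008) 129.65377807617188
  by size [ 0.594  -0.1905  0.1897]
  e 0 [ 0.5872 -0.185   0.196 ] shut-equivalent [ 0.5872 -0.185   0.196 ]
  e 0.012 [ 0.5766 -0.1763  0.2058] shut-equivalent [ 0.5834 -0.1775  0.196 ]
  e 0.024 [ 0.5661 -0.1676  0.2157] shut-equivalent [ 0.5796 -0.17    0.196 ]
```

Run:
```python
from h import *
u=-tilt()[:,2];A=np.array([.633,.0587,.182]);rel(A+.06*u,tilt());print(u)
```

```text
mm [  6.2 120.2  97.6] deg [-0.16 -0.06 -0.53] rows>= 2.478758761152551 0.05219713529905611
[-0.5647  0.1006  0.8192]
```

Emit:
apply_moves --pt "0.006 0.12 0.098 0 0 0" --pt "0.006 0.12 0.098 0 0 0" --pt "0.006 0.12 0.098 0 0 0" --pt "0.006 0.12 0.115 0 0 0" --pt "0.006 0.12 0.125 0 0 0" --pt "0.006 0.12 0.135 0 0 0" --pt "0.006 0.12 0.142 0 0 0" --pt "0.006 0.12 0.149 0 0 0"

```text
time: 4.12
position: [0.6281, 0.0585, 0.1894]
tool_rot: [3.139, 0.61, 2.955]
contact_force: [-8.4, 0.5, 5.8]
opening: -0.004
grasp_force: 4.6
```

Emit:
apply_moves --pt "0 0 0.004 0 0 0" --pt "0 0 0.007 0 0 0" --pt "0 0 0.007 0 0 0"

```text
time: 4.5
position: [0.6321, 0.0576, 0.1837]
tool_rot: [3.139, 0.611, 2.955]
contact_force: [-0.6, -1.5, 0.8]
opening: -0.002
grasp_force: 0.5
```

Emit:
apply_moves --pt "0 0 0.003 0 0 0" --pt "0 0 0.005 0 0 0"

```text
time: 4.75
position: [0.6349, 0.0571, 0.1798]
tool_rot: [3.139, 0.61, 2.955]
contact_force: [-7.9, -1.8, 6.5]
opening: -0.001
grasp_force: 4.5
```

Emit:
apply_moves --pt "0 0 0.002 0 0 0" --pt "0 0 0.004 0 0 0"

```text
time: 5.0
position: [0.6366, 0.0568, 0.1781]
tool_rot: [3.14, 0.61, 2.955]
contact_force: [-55.8, 0.9, 44.2]
opening: -0.0
grasp_force: 33.2
```

Emit:
apply_moves --pt "0 0 -0.03 0 0 0" --pt "0 0 -0.07 0 0 0" --pt "0 -0.06 -0.07 0 0 0" --pt "0 -0.12 -0.07 0 0 0" --pt "0 -0.12 -0.05 0 0 0" --pt "0 -0.12 -0.035 0 0 0" --pt "0 -0.12 -0.026 0 0 0" --pt "0 -0.12 -0.02 0 0 0" --pt "0 -0.12 -0.014 0 0 0" --pt "0 -0.12 -0.008 0 0 0"

```text
time: 6.25
position: [0.6105, -0.0597, 0.1824]
tool_rot: [3.14, 0.61, 2.957]
contact_force: [-8.8, -1.2, 5.2]
opening: 0.0
grasp_force: 4.6
```

Emit:
apply_moves --pt "0 0 0.003 0 0 0" --pt "0 0 0.006 0 0 0"

```text
time: 6.5
position: [0.6139, -0.0603, 0.1776]
tool_rot: [3.14, 0.61, 2.957]
contact_force: [-9.6, -0.7, 4.9]
opening: -0.002
grasp_force: 4.5
```

Emit:
apply_moves --pt "0 0 0.002 0 0 0" --pt "0 0 0.003 0 0 0"

```text
time: 6.75
position: [0.6155, -0.0606, 0.1751]
tool_rot: [3.14, 0.61, 2.957]
contact_force: [-8.3, -1.2, 4.2]
opening: 0.004
grasp_force: 4.4
```

Emit:
apply_moves --pt "0 0 0.002 0 0 0" --pt "0 0 0.003 0 0 0"

```text
time: 7.0
position: [0.6164, -0.0607, 0.1746]
tool_rot: [3.14, 0.608, 2.958]
contact_force: [-60.9, 5.0, 45.4]
opening: 0.002
grasp_force: 36.2
```

Emit:
apply_moves --pt "0 0 -0.04 0 0 0" --pt "0 0.03 -0.1 0 0 0" --pt "0 0.06 -0.1 0 0 0" --pt "0 0.06 -0.1 0 0 0"

```text
time: 7.5
position: [0.5726, 0.0106, 0.2567]
tool_rot: [3.138, 0.614, 2.959]
contact_force: [0.6, 0.2, -0.7]
opening: -0.003
grasp_force: 0.0
```

Run:
```python
from h import *
s=ctrl.sense();print(s["time"],s["position"],s["tool_rot"])
i=ctrl.snapshot("wrist")[:,:,::-1];cv2.imwrite("pics/w2.png",i)
j=ctrl.snapshot("top")[:,:,::-1];cv2.imwrite("pics/top2.png",j)
c=np.zeros((600,800,3),np.uint8);c[:300]=cv2.resize(i[100:250,60:460],(800,300),interpolation=2)
c[300:,:400]=cv2.resize(j[110:190,250:350],(400,320),interpolation=2)[:300]
k=ctrl.snapshot("scene")[:,:,::-1];c[300:,400:]=cv2.resize(k[150:270,270:350],(400,600),interpolation=2)[100:400];cv2.imwrite("pics/c2.png",cv2.convertScaleAbs(c,alpha=1.3))
```

```text
7.5 [0.5726 0.0106 0.2567] [3.1379 0.6136 2.9591]
```

View pics/c2.png

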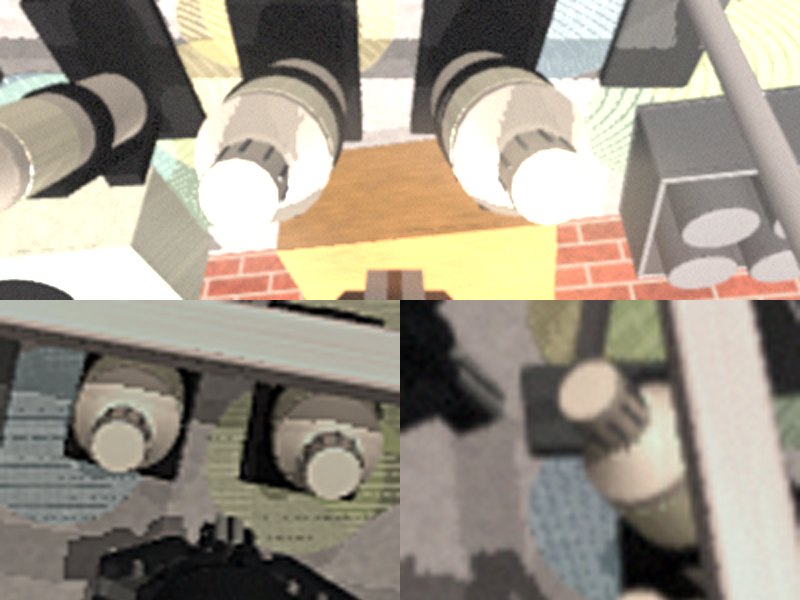

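Run:
```python
from h import *
i=cv2.imread("pics/w2.png");g=i.min(2)
s={"position":np.array([.5726,.0106,.2567]),"tool_rot":np.array([3.1379,.6136,2.9591])}
E=[]
for c in((336,193),(180,197)):
  x0,y0=c[0]-35,c[1]-35;p=g[y0:y0+70,x0:x0+70];ref=np.median(p[32:39,32:39])
  for th in(.85,.92):
    l=cv2.connectedComponents((p>ref*th).astype(np.uint8))[1]
    cn=max(cv2.findContours((l==l[35,35]).astype(np.uint8),0,1)[0],key=cv2.contourArea);e=cv2.fitEllipse(cn)
    uv=np.array(e[0])+[x0,y0];print(ref,uv,e[1])
  E.append(ray("wrist",uv,s))
(o,d),(o2,d2)=E
# depth from separation for given z: solve positions for e-values
u=-tilt()[:,2]
for z in(.176,.179,.182,.185,.188):
  P=o+d*(z-o[2])/d[2];Q=o2+d2*(z-o[2])/d2[2];print(z,P,Q,np.linalg.norm(P-Q))
for t,col in(("broad_a_cap",0),):
  pass
```

```text
239.0 [335.622  193.1459] (35.76778793334961, 39.488189697265625)
239.0 [335.2943 193.0667] (34.83040237426758, 38.509029388427734)
245.0 [178.7552 198.037 ] (35.37664794921875, 38.604705810546875)
245.0 [178.7489 197.8031] (34.5935173034668, 37.718597412109375)
0.176 [0.643  0.0616 0.176 ] [ 0.6264 -0.0621  0.176 ] 0.1247984744764746
0.179 [0.6387 0.0611 0.179 ] [ 0.6225 -0.0601  0.179 ] 0.1223216104531033
0.182 [0.6345 0.0606 0.182 ] [ 0.6186 -0.0581  0.182 ] 0.119844746429732
0.185 [0.6303 0.0602 0.185 ] [ 0.6147 -0.0562  0.185 ] 0.11736788240636067
0.188 [0.626  0.0597 0.188 ] [ 0.6108 -0.0542  0.188 ] 0.11489101838298937
```

```bash
sed -i 's/radians(-10.1)/radians(-7.8)/' h.py
python3 - <<'E'
from h import *
rel((.5425,-.175,.265),tilt())
E
```

```text
mm [ -10.6 -185.4   -7. ] deg [-1.47 -0.12 -2.28] rows>= 2.973216332933599 0.2532438566123882
```

Emit:
apply_moves --pt "-0.0 -0.06 -0.007 0 0 0" --pt "-0.01 -0.12 -0.007 -1 0 -1" --pt "-0.01 -0.185 -0.007 -1.5 -0.1 -2.3" --pt "-0.01 -0.185 -0.007 -1.5 -0.1 -2.3" --pt "-0.01 -0.185 -0.007 -1.5 -0.1 -2.3" --jaw 0.06

```text
time: 8.28
position: [0.5414, -0.1757, 0.2643]
tool_rot: [3.139, 0.61, 3.0]
contact_force: [-1.0, 1.6, -0.1]
opening: 0.705
grasp_force: 0.0
```

Run:
```python
from h import *
s=ctrl.sense();print(s["time"],s["position"],s["tool_rot"])
i=ctrl.snapshot("wrist")[:,:,::-1];cv2.imwrite("pics/w3.png",i)
print([(d["at"],d["conf"]) for d in ctrl.landmark_of("wrist","slim_top")])
cv2.imwrite("pics/c3.png",cv2.resize(i[80:380,100:500],(800,600),interpolation=2))
```

```text
8.275 [ 0.5414 -0.1757  0.2643] [3.1392 0.61   3.0004]
[([253.8, 197.3], 0.84)]
```

View pics/c3.png

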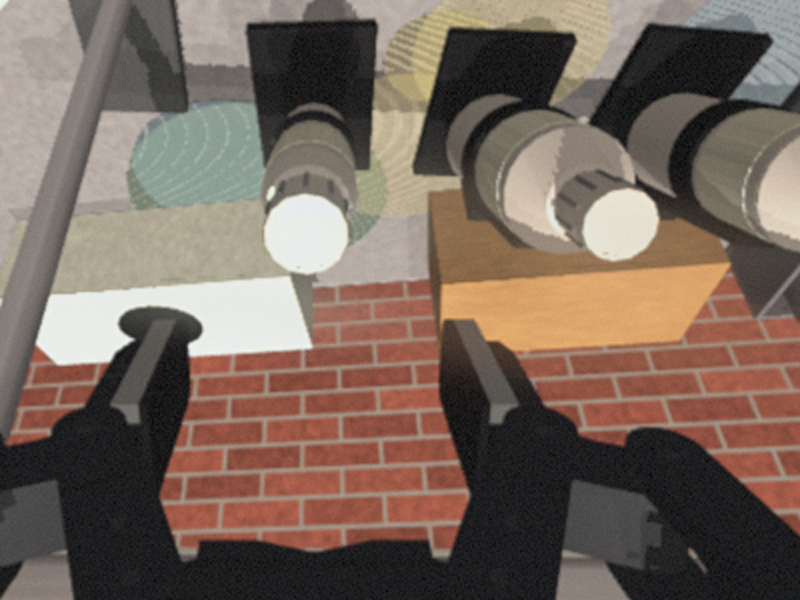

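The wrist view shows the slim cap's disc at (253,196), centred between the fingers, and the shut mid cap at (410,188).

Run:
```python
from h import *
g=cv2.imread("pics/w3.png").min(2)
s={"position":np.array([.5414,-.1757,.2643]),"tool_rot":np.array([3.1392,.61,3.0004])}
s1={"position":np.array([.5265,-.0453,.3144]),"tool_rot":np.array([3.138,.61,2.953])}
for c in((253,196),(410,188)):
  x0,y0=c[0]-35,c[1]-35;p=g[y0:y0+70,x0:x0+70];ref=np.median(p[32:39,32:39])
  l=cv2.connectedComponents((p>ref*.9).astype(np.uint8))[1]
  cn=max(cv2.findContours((l==l[35,35]).astype(np.uint8),0,1)[0],key=cv2.contourArea);e=cv2.fitEllipse(cn)
  uv=np.array(e[0])+[x0,y0];o,d=ray("wrist",uv,s);zax=pose("wrist",s)[1][:3,2]
  print(uv,e[1],"bysize",o+d*(323.3*.032/(max(e[1])+1))/(d@zax))
  for z in(.176,.182,.19,.196,.2,.21):print(z,o+d*(z-o[2])/d[2])
  if c[0]==253: print("tri",tri((o,d),ray("wrist",(119.2,177.6),s1)),tri((o,d),ray("wrist",(119.2,177.6),s1),ray("top",(390,167)),ray("scene",(321,291))))
```

```text
[252.5519 196.6196] (37.78559875488281, 39.73794174194336) bysize [ 0.601  -0.1867  0.1861]
0.176 [ 0.6148 -0.1889  0.176 ]
0.182 [ 0.6066 -0.1876  0.182 ]
0.19 [ 0.5957 -0.1859  0.19  ]
0.196 [ 0.5875 -0.1846  0.196 ]
0.2 [ 0.5821 -0.1838  0.2   ]
0.21 [ 0.5684 -0.1816  0.21  ]
tri (array([ 0.5867, -0.1845,  0.1966]), [np.float64(3.293147241434935e-05), np.float64(3.29314724141618e-05)]) (array([ 0.5881, -0.185 ,  0.1952]), [np.float64(0.0003943571037335678), np.float64(0.0005714217566409732), np.float64(0.002758705395392149), np.float64(0.0026519187090217567)])
[409.7515 191.8913] (31.494096755981445, 37.5261344909668) bysize [ 0.6285 -0.0589  0.1747]
0.176 [ 0.6266 -0.0597  0.176 ]
0.182 [ 0.618  -0.0632  0.182 ]
0.19 [ 0.6065 -0.068   0.19  ]
0.196 [ 0.5979 -0.0716  0.196 ]
0.2 [ 0.5921 -0.074   0.2   ]
0.21 [ 0.5778 -0.08    0.21  ]
```

Run:
```python
from h import *
Rm=tilt(np.radians(-8.5));u=-Rm[:,2];rel(np.array([.587,-.1845,.1965])-.032*u,Rm)
```

```text
mm [  1.5  -5.5 114.1] deg [ 0.51 -0.01  0.56] rows>= 1.8285477324219856 0.07078071042122147
```

Emit:
apply_moves --pt "0.001 -0.006 0.04 0.5 0 0.5" --pt "0.001 -0.006 0.075 0.5 0 0.5" --pt "0.001 -0.006 0.1 0.5 0 0.5" --pt "0.001 -0.006 0.113 0.5 0 0.5" --pt "0.001 -0.006 0.113 0.5 0 0.5"

```text
time: 9.0
position: [0.605, -0.1871, 0.1714]
tool_rot: [-3.141, 0.61, 2.996]
contact_force: [-0.1, -0.2, 1.3]
opening: 0.706
grasp_force: 0.0
```

Emit:
apply_moves --pt "0 0 0 0 0 0" --pt "0 0 0 0 0 0" --pt "0 0 0 0 0 0" --pt "0 0 0 0 0 0" --jaw 0.0 --squeeze 50

```text
time: 9.5
position: [0.6054, -0.1877, 0.174]
tool_rot: [3.141, 0.614, 2.994]
contact_force: [1.2, 8.1, 3.4]
opening: 0.359
grasp_force: 49.6
```

Emit:
apply_moves --pt "0 0 -0.005 0 0 0" --pt "0 0 -0.01 0 0 0" --pt "0 0 -0.015 0 0 0" --pt "0 0 -0.02 0 0 0" --pt "0 0 -0.02 0 0 0"

```text
time: 10.12
position: [0.594, -0.1864, 0.1905]
tool_rot: [-3.141, 0.614, 2.994]
contact_force: [0.1, 6.7, 3.1]
opening: 0.365
grasp_force: 50.9
```

Emit:
apply_moves --pt "0 0 -0.002 0 0 0" --pt "0 0 -0.004 0 0 0"

```text
time: 10.38
position: [0.5924, -0.1862, 0.1922]
tool_rot: [3.141, 0.615, 2.992]
contact_force: [53.1, -5.6, -37.2]
opening: 0.361
grasp_force: 54.0
```

Emit:
apply_moves --pt "0 0 0.001 0 0 0" --pt "0 0 0.001 0 0 0" --pt "0 0 0.001 0 0 0" --pt "0 0 0.001 0 0 0" --pt "0 0 0.001 0 0 0" --jaw 0.06

```text
time: 11.0
position: [0.5918, -0.1871, 0.1913]
tool_rot: [-3.14, 0.612, 2.994]
contact_force: [0.5, -0.7, 0.6]
opening: 0.705
grasp_force: 0.0
```

Emit:
apply_moves --pt "0 0 -0.02 0 0 0" --pt "0 0 -0.06 0 0 0" --pt "0 0 -0.12 0 0 0" --pt "0 0 -0.12 0 0 0" --jaw 0.06

```text
time: 11.5
position: [0.5244, -0.1779, 0.2968]
tool_rot: [-3.134, 0.622, 2.997]
contact_force: [0.5, -1.0, 0.1]
opening: 0.701
grasp_force: 0.0
```

Run:
```python
from h import *
s=ctrl.sense();print(s["time"],s["position"],s["tool_rot"])
i=ctrl.snapshot("wrist")[:,:,::-1];cv2.imwrite("pics/w4.png",i)
for t in("slim_top",):print([(d["at"],d["conf"],ray("wrist",d["at"],s)) for d in ctrl.landmark_of("wrist",t)])
g=i.min(2);d=ctrl.landmark_of("wrist","slim_top");c=np.round(d[0]["at"]).astype(int)
x0,y0=c[0]-35,c[1]-35;p=g[y0:y0+70,x0:x0+70];ref=np.median(p[32:39,32:39])
l=cv2.connectedComponents((p>ref*.9).astype(np.uint8))[1]
cn=max(cv2.findContours((l==l[35,35]).astype(np.uint8),0,1)[0],key=cv2.contourArea);e=cv2.fitEllipse(cn)
uv=np.array(e[0])+[x0,y0];print(uv,e[1]);T=np.array([.587,-.1845,.1965]);u=-tilt()[:,2]
for e in(0,.012,.024):print(e,proj("wrist",T+e*u,s))
print([(d["at"],d["conf"],atz("top",d["at"],.156)) for d in ctrl.landmark_of("top","dauber_top")])
j=ctrl.snapshot("top");k=ctrl.landmark_of("top","dauber_top");print([(d["at"],d["conf"]) for d in k])
```

```text
11.5 [ 0.5244 -0.1779  0.2968] [-3.1345  0.6217  2.9965]
[([261.1, 184.3], 0.73, (array([ 0.3803, -0.1551,  0.3661]), array([ 0.7862, -0.1086, -0.6083])))]
[259.6411 182.782 ] (36.55215835571289, 38.53865432739258)
0 [260.1208 175.197 ]
0.012 [260.0797 179.3348]
0.024 [260.0349 183.8558]
[]
[([300.2, 226.8], 0.61), ([296.6, 277.6], 0.43)]
```

Run:
```python
from h import *
rel((.456,.011,.245),down(np.radians(61.7)))
```

```text
mm [101.5 175.3 -19.3] deg [ 33.28  23.38 105.93] rows>= 3.255908651587703 10.60501556272234
```

Emit:
apply_moves --pt "0.05 0.06 -0.03 6 4 20" --pt "0.1 0.12 -0.03 12 8 40" --pt "0.102 0.175 -0.019 18 13 58" --pt "0.102 0.175 -0.019 33.3 23.4 105.9" --pt "0.102 0.175 -0.019 33.3 23.4 105.9" --pt "0.102 0.175 -0.019 33.3 23.4 105.9" --pt "0.102 0.175 -0.019 33.3 23.4 105.9" --pt "0.102 0.175 -0.019 33.3 23.4 105.9" --pt "0.102 0.175 -0.019 33.3 23.4 105.9" --pt "0.102 0.175 -0.019 33.3 23.4 105.9" --pt "0.102 0.175 -0.019 33.3 23.4 105.9" --pt "0.102 0.175 -0.019 33.3 23.4 105.9" --jaw 0.0

```text
time: 13.3
position: [0.456, 0.0107, 0.2446]
tool_rot: [3.138, 0.004, 1.088]
contact_force: [0.4, 0.1, -0.6]
opening: 0.002
grasp_force: 0.0
```

Run:
```python
from h import *
s=ctrl.sense();print(s["time"],s["position"],s["tool_rot"],s["joint_positions"])
i=ctrl.snapshot("wrist")[:,:,::-1];cv2.imwrite("pics/w5.png",i)
for t,z in(("dauber_top",.156),("flank_bottle",0),("flank_can",0)):print(t,[(d["at"],d["conf"],atz("wrist",d["at"],z,s)) for d in ctrl.landmark_of("wrist",t)])
```

```text
13.3 [0.456  0.0107 0.2446] [3.1383 0.0039 1.0883] [-0.0852 -0.2751  1.8502 -0.0048  1.565   0.3973]
dauber_top [([129.6, 229.5], 0.93, array([0.3558, 0.0314, 0.156 ])), ([257.9, 191.3], 0.74, array([0.4585, 0.0127, 0.156 ]))]
flank_bottle []
flank_can [([261.4, 78.1], 0.79, array([0.5013, 0.0839, 0.    ]))]
```

View pics/w5.png

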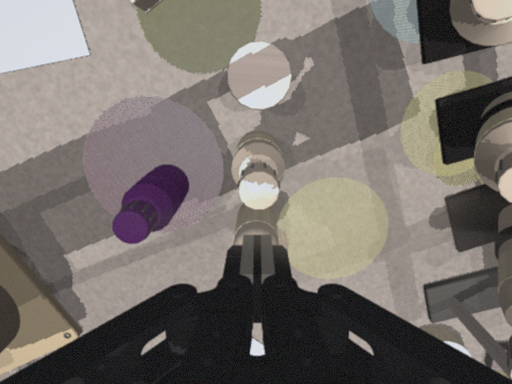

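Emit:
apply_moves --pt "0.003 0.001 0.045 0 0 0" --pt "0.003 0.001 0.075 0 0 0" --pt "0.003 0.001 0.083 0 0 0" --pt "0.003 0.001 0.089 0 0 0" --pt "0.003 0.001 0.094 0 0 0" --pt "0.003 0.001 0.099 0 0 0" --pt "0.003 0.001 0.104 0 0 0"

```text
time: 14.38
position: [0.4606, 0.0116, 0.1443]
tool_rot: [3.13, 0.002, 1.094]
contact_force: [-1.1, 0.5, 9.1]
opening: -0.002
grasp_force: 4.5
```

Emit:
apply_moves --pt "0 0 0.004 0 0 0" --pt "0 0 0.008 0 0 0" --pt "0 0 0.008 0 0 0"

```text
time: 14.75
position: [0.4602, 0.0116, 0.1358]
tool_rot: [3.131, 0.003, 1.094]
contact_force: [-1.8, 0.7, 5.2]
opening: -0.002
grasp_force: 2.6
```

Emit:
apply_moves --pt "0 0 0.003 0 0 0" --pt "0 0 0.005 0 0 0" --pt "0 0 0.005 0 0 0"

```text
time: 15.12
position: [0.4611, 0.0115, 0.1321]
tool_rot: [3.129, 0.002, 1.094]
contact_force: [-2.5, 0.9, 12.2]
opening: 0.001
grasp_force: 5.9
```

Emit:
apply_moves --pt "0 0 0.002 0 0 0" --pt "0 0 0.002 0 0 0"

```text
time: 15.38
position: [0.4626, 0.0114, 0.1321]
tool_rot: [3.126, 0.001, 1.094]
contact_force: [-4.6, 0.7, 23.3]
opening: -0.002
grasp_force: 11.5
```

Emit:
apply_moves --pt "0 0 -0.01 0 0 0" --pt "0 0 -0.06 0 0 0" --pt "0 0 -0.1 0 0 0" --pt "0 0 -0.1 0 0 0" --jaw 0.055

```text
time: 15.88
position: [0.461, 0.0121, 0.2319]
tool_rot: [3.126, 0.001, 1.093]
contact_force: [0.1, -0.1, 0.4]
opening: 0.643
grasp_force: 0.0
```

Run:
```python
from h import *
s=ctrl.sense();print(s["time"],s["position"],s["tool_rot"])
i=ctrl.snapshot("wrist")[:,:,::-1];cv2.imwrite("pics/w6.png",i)
for t,z in(("dauber_top",.132),("dauber",0),("flank_bottle",0),("flank_can",0)):print(t,[(d["at"],d["conf"],atz("wrist",d["at"],z,s)) for d in ctrl.landmark_of("wrist",t)])
rel((.4585,.0115,.2446),down(np.radians(61.7)),s)
j=ctrl.snapshot("top");k=ctrl.snapshot("scene")
p=[(d["at"],d["conf"]) for d in ctrl.landmark_of("top","tray_bay")];q=[(d["at"],d["conf"]) for d in ctrl.landmark_of("scene","tray_bay")];print(p,q)
if p and q:print(tri(ray("top",p[0][0]),ray("scene",q[0][0])))
cv2.imwrite("pics/c6.png",np.hstack([cv2.resize(i[90:290,130:390],(520,400)),cv2.resize(j[180:270,110:230,::-1],(280,210),interpolation=2) if False else cv2.resize(cv2.copyMakeBorder(np.ascontiguousarray(j[180:270,110:230,::-1]),0,40,0,0,0),(280,400),interpolation=2)]))
```

```text
15.875 [0.461  0.0121 0.2319] [3.1262 0.0009 1.0935]
dauber_top [([252.1, 193.0], 0.67, array([0.4584, 0.0114, 0.132 ])), ([119.0, 241.1], 0.6, array([0.3425, 0.0252, 0.132 ]))]
dauber [([251.4, 155.7], 0.9, array([0.4588, 0.0135, 0.    ])), ([158.9, 189.1], 0.6, array([0.3409, 0.0288, 0.    ]))]
flank_bottle [([250.5, 223.2], 0.88, array([ 0.4179, -0.0622,  0.    ]))]
flank_can [([253.6, 83.8], 0.94, array([0.4982, 0.0834, 0.    ]))]
mm [ -1.7  -1.7 -12.8] deg [0.88 0.04 0.95] rows>= 0.2079292569659817 0.12112772984243372
[([269.4, 219.1], 0.7), ([196.9, 224.7], 0.57)] [([305.3, 186.2], 0.29)]
(array([0.5475, 0.0609, 0.2137]), [np.float64(0.08104708329599386), np.float64(0.08104708329599385)])
```

View pics/c6.png

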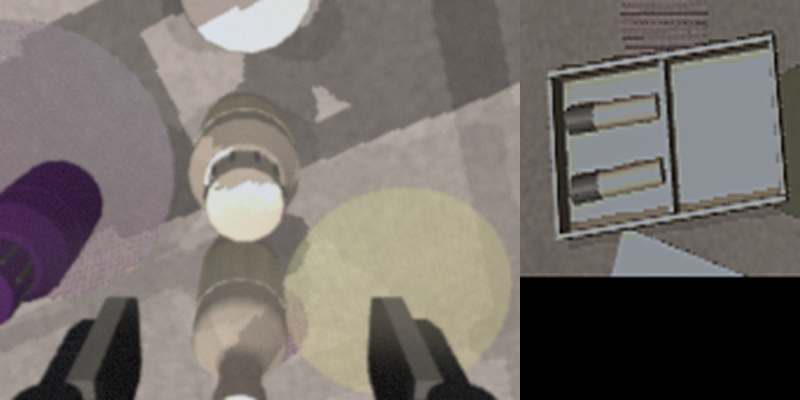

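Run:
```python
from h import *
rel((.4585,.012,.106),down(np.radians(61.7)))
c=[atz("top",p,.045)[:2] for p in((122.9,203.4),(218.4,191.4),(224,244),(126.3,257))]
print(c,[np.linalg.norm(c[i]-c[(i+1)%4]) for i in range(4)])
m=np.mean(c,0);ey=(c[0]+c[3]-c[1]-c[2]);ey/=np.linalg.norm(ey);print(m,ey,"bay",m-.061*ey,atz("top",(196.9,224.7),.005))
for k in (0,1,2,3): pass
```

```text
mm [  0.4  -0.2 120.3] deg [0.37 0.26 0.94] rows>= 1.924582907140526 0.09733619099463701
[array([0.5281, 0.4573]), array([0.5577, 0.2125]), array([0.4231, 0.1967]), array([0.3923, 0.4417])] [np.float64(0.24658358865516272), np.float64(0.135601263095309), np.float64(0.2468763540028765), np.float64(0.13667078052308967)]
[0.4753 0.327 ] [-0.1226  0.9925] bay [0.4828 0.2665] [0.4754 0.2727 0.005 ]
```

Emit:
apply_moves --pt "0 0 0.05 0.4 0.3 0.9" --pt "0 0 0.085 0.4 0.3 0.9" --pt "0 0 0.105 0.4 0.3 0.9" --pt "0 0 0.12 0.4 0.3 0.9" --pt "0 0 0.12 0.4 0.3 0.9"

```text
time: 16.95
position: [0.4583, 0.0116, 0.1061]
tool_rot: [-3.14, -0.001, 1.078]
contact_force: [-0.3, 0.6, 0.3]
opening: 0.646
grasp_force: 0.0
```

Emit:
apply_moves --pt "0 0 0 0 0 0" --pt "0 0 0 0 0 0" --pt "0 0 0 0 0 0" --pt "0 0 0 0 0 0" --jaw 0.0 --squeeze 35

```text
time: 17.45
position: [0.4599, 0.0115, 0.1085]
tool_rot: [3.139, -0.002, 1.078]
contact_force: [-2.5, 1.6, 6.7]
opening: 0.359
grasp_force: 34.9
```

Emit:
apply_moves --pt "0 0 -0.005 0 0 0" --pt "0 0 -0.015 0 0 0" --pt "0 0 -0.03 0 0 0" --pt "0 0 -0.05 0 0 0" --pt "0 0 -0.07 0 0 0" --pt "0 0 -0.09 0 0 0" --pt "0 0 -0.11 0 0 0" --pt "0 0 -0.13 0 0 0" --pt "0 0 -0.15 0 0 0" --pt "0 0 -0.17 0 0 0" --pt "0 0 -0.185 0 0 0" --pt "0 0 -0.19 0 0 0"

```text
time: 18.95
position: [0.4593, 0.0113, 0.2985]
tool_rot: [3.139, -0.002, 1.078]
contact_force: [0.2, -0.5, -2.7]
opening: 0.366
grasp_force: 35.0
```

Run:
```python
from h import *
s=ctrl.sense();print(s["time"],s["position"],s["contact_force"])
i=ctrl.snapshot("wrist")[:,:,::-1];cv2.imwrite("pics/w7.png",i)
j=ctrl.snapshot("scene")[:,:,::-1]
cv2.imwrite("pics/c7.png",np.hstack([cv2.resize(i,(400,300)),cv2.resize(j[120:345,150:450],(400,300),interpolation=2)]))
rel((.4828,.2665,.297),down(np.radians(61.7)),s)
```

```text
18.95 [0.4593 0.0113 0.2985] [ 0.1924 -0.502  -2.6903]
mm [ 235.9 -100.2    1.7] deg [ 0.14 -0.12  0.04] rows>= 4.10097887536209 0.017133515690154096
```

View pics/c7.png

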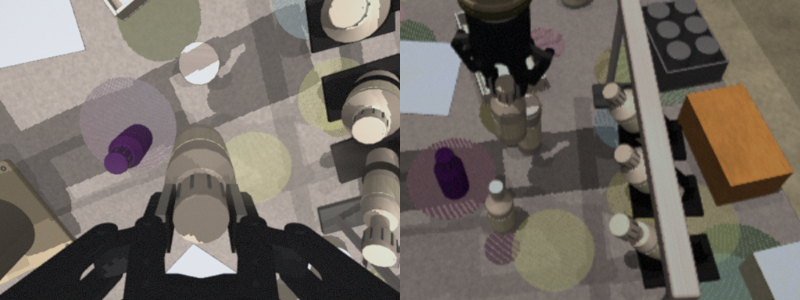

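The dauber hangs upright in the fingers and the can and tall bottle still stand. Now to carry it over the empty bay.

Emit:
apply_moves --pt "0.01 -0.004 0 0 0 0" --pt "0.03 -0.013 0 0 0 0" --pt "0.055 -0.023 0 0 0 0" --pt "0.08 -0.034 0 0 0 0" --pt "0.105 -0.045 0 0 0 0" --pt "0.13 -0.055 0 0 0 0" --pt "0.155 -0.066 0 0 0 0" --pt "0.18 -0.076 0 0 0 0" --pt "0.205 -0.087 0 0 0 0" --pt "0.225 -0.096 0 0 0 0" --pt "0.236 -0.1 0 0 0 0" --pt "0.236 -0.1 0 0 0 0"

```text
time: 20.55
position: [0.4824, 0.267, 0.297]
tool_rot: [3.141, -0.001, 1.079]
contact_force: [-0.3, -0.5, -2.1]
opening: 0.36
grasp_force: 35.0
```

Emit:
apply_moves --pt "0 0 0.005 0 0 0" --pt "0 0 0.018 0 0 0" --pt "0 0 0.035 0 0 0" --pt "0 0 0.055 0 0 0" --pt "0 0 0.075 0 0 0" --pt "0 0 0.095 0 0 0" --pt "0 0 0.115 0 0 0" --pt "0 0 0.13 0 0 0" --pt "0 0 0.14 0 0 0" --pt "0 0 0.145 0 0 0" --pt "0 0 0.145 0 0 0"

```text
time: 21.92
position: [0.4828, 0.2667, 0.1525]
tool_rot: [3.141, -0.001, 1.078]
contact_force: [-0.7, 0.0, -1.9]
opening: 0.362
grasp_force: 35.0
```

Run:
```python
from h import *
s=ctrl.sense();print(s["time"],s["position"],s["tool_rot"],s["contact_force"])
i=ctrl.snapshot("top")[:,:,::-1];k=ctrl.snapshot("scene")[:,:,::-1];w=ctrl.snapshot("wrist")[:,:,::-1]
cv2.imwrite("pics/c8.png",np.hstack([cv2.resize(w,(400,300)),cv2.resize(k[110:260,150:350],(400,300),interpolation=2)]))
```

```text
21.925 [0.4828 0.2667 0.1525] [ 3.1406 -0.0015  1.0776] [-0.7006  0.0482 -1.9314]
```

View pics/c8.png

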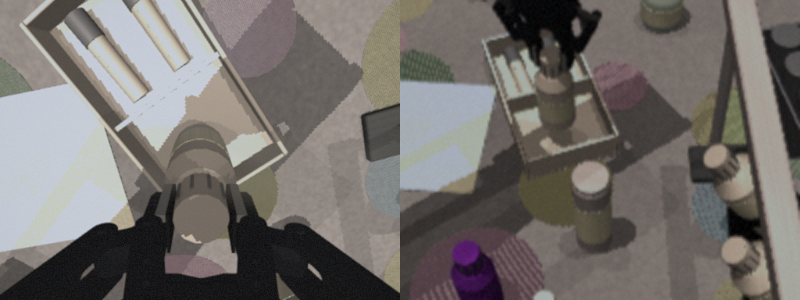

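The dauber hangs centred over the empty bay, clear of its walls, so I'll lower it slowly.

Emit:
apply_moves --pt "0 0 0.01 0 0 0" --pt "0 0 0.02 0 0 0" --pt "0 0 0.028 0 0 0" --pt "0 0 0.033 0 0 0" --pt "0 0 0.036 0 0 0" --pt "0 0 0.0375 0 0 0" --pt "0 0 0.0375 0 0 0"

```text
time: 22.95
position: [0.4829, 0.2668, 0.1151]
tool_rot: [3.14, -0.002, 1.078]
contact_force: [0.3, 0.8, -2.0]
opening: 0.363
grasp_force: 35.0
```

Emit:
apply_moves --pt "0 0 0.001 0 0 0" --pt "0 0 0.002 0 0 0" --pt "0 0 0.002 0 0 0"

```text
time: 23.32
position: [0.4831, 0.267, 0.1135]
tool_rot: [3.14, -0.002, 1.078]
contact_force: [-1.1, -0.3, 2.4]
opening: 0.361
grasp_force: 35.5
```

Emit:
apply_moves --pt "0 0 0 0 0 0" --pt "0 0 0 0 0 0" --pt "0 0 0 0 0 0" --pt "0 0 0 0 0 0" --jaw 0.06

```text
time: 23.82
position: [0.4828, 0.2667, 0.1129]
tool_rot: [3.141, -0.001, 1.078]
contact_force: [-0.5, 0.2, 0.9]
opening: 0.7
grasp_force: 0.0
```

Emit:
apply_moves --pt "0 0 -0.02 0 0 0" --pt "0 0 -0.06 0 0 0" --pt "0 0 -0.12 0 0 0" --pt "0 0 -0.18 0 0 0" --pt "0 0 -0.18 0 0 0"

```text
time: 24.45
position: [0.4853, 0.2678, 0.3018]
tool_rot: [3.133, -0.012, 1.078]
contact_force: [-0.1, 0.0, 0.1]
opening: 0.707
grasp_force: 0.0
```

Run:
```python
from h import *
s=ctrl.sense();print(s["time"],s["position"],s["contact_force"],s["opening"])
ctrl.snapshot("wrist");ctrl.snapshot("top");ctrl.snapshot("scene")
for c in("wrist","top","scene"):
  for t,z in(("dauber_top",.137),("dauber",.005),("flank_bottle",0),("flank_can",0)):
    print(c,t,[(np.round(d["at"],1).tolist(),round(d["conf"],2),atz(c,d["at"],z,s)) for d in ctrl.landmark_of(c,t)])
for n,P in(("A",(.6345,.0606,.182)),("mid",(.6175,-.06,.182)),("slim",(.5734,-.1827,.216))):print(n,proj("top",P),proj("scene",P))
print([(d["at"],d["conf"]) for c in("top","scene") for t in("broad_a_top","slim_top") for d in ctrl.landmark_of(c,t)])
```

```text
24.45 [0.4853 0.2678 0.3018] [-0.146   0.0109  0.0867] 0.7073202984789205
wrist dauber_top []
wrist dauber [([244.2, 314.5], 0.98, array([0.3424, 0.039 , 0.005 ])), ([253.3, 151.0], 0.64, array([0.4821, 0.2659, 0.005 ]))]
wrist flank_bottle [([251.6, 146.7], 0.67, array([0.4824, 0.2715, 0.    ])), ([311.1, 340.5], 0.66, array([ 0.4139, -0.0638,  0.    ]))]
wrist flank_can [([318.6, 251.1], 0.66, array([0.4959, 0.0817, 0.    ]))]
top dauber_top [([297.0, 278.5], 0.51, array([0.342 , 0.0222, 0.137 ])), ([189.2, 219.3], 0.39, array([0.4775, 0.2691, 0.137 ]))]
top dauber [([288.8, 275.2], 0.84, array([0.343 , 0.0318, 0.005 ])), ([197.3, 223.0], 0.61, array([0.4799, 0.2718, 0.005 ]))]
top flank_bottle [([323.4, 247.7], 0.85, array([ 0.4131, -0.061 ,  0.    ])), ([333.3, 152.9], 0.56, array([ 0.6702, -0.0964,  0.    ]))]
top flank_can [([268.6, 218.0], 0.88, array([0.4924, 0.0827, 0.    ]))]
scene dauber_top [([180.9, 236.1], 0.79, array([0.3387, 0.0231, 0.137 ])), ([226.9, 148.8], 0.58, array([0.4832, 0.2579, 0.137 ]))]
scene dauber [([191.0, 257.1], 0.93, array([0.3421, 0.0334, 0.005 ])), ([225.9, 177.4], 0.87, array([0.4717, 0.2661, 0.005 ]))]
scene flank_bottle [([227.8, 287.0], 0.59, array([ 0.4201, -0.0632,  0.    ])), ([316.6, 230.9], 0.2, array([0.6792, 0.0376, 0.    ]))]
scene flank_can [([244.5, 228.4], 0.55, array([0.4919, 0.088 , 0.    ]))]
A [279.1372 147.8359] [304.7608 187.4151]
mid [332.5279 154.7955] [313.555  234.0178]
slim [392.8607 170.2936] [312.9836 287.582 ]
[([279.9, 148.8], 0.68), ([390.1, 172.5], 0.54), ([307.4, 185.0], 0.5), ([315.5, 291.8], 0.53)]
```

```bash
python3 -c "
from plant import ctrl
print(ctrl.hand_in())"
```

```text
the job is handed in; nothing more can be done
None
```

The job is handed in after about 25 s of robot time. Both broad caps are pressed shut to their stops, and the slim cap was then pulled out to its stop. The dauber's cap is shut and it stands upright in the empty bay, with the tall bottle and can where they were and no contact with the light bar seen.

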